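Put the microscope's optical slides away in their nests

ROBOT

A 7-joint arm with a two-finger parallel gripper is mounted at the origin on the work surface. World frame = base frame: x ahead of the robot, y to its left, z up, the work surface at z = 0. Lengths are in m, angles in rad, forces in N, time in s.
With the tool pointing down it reaches from about 0.425 to 0.925 m from the base axis. Payload 6.8 kg.
Tool frame: the origin (TCP) lies midway between the tips of the shut fingers; the grasp point (between the pads) lies 19 mm behind it (bot.pinch_z is the distance from the TCP to the grasp point, in m); z points along the fingers, y is the line along which they close (so a half turn about z gives the same grasp; the last joint's range is limited). The gripper opens to 85 mm and grips with 20 to 120 N. Pads are 22 mm wide; open, the fingers measure 114 mm over their backs; the gripper's body (76 mm by 85 mm) begins 54 mm behind the grasp point. The pads swing forward as they close: fully open they stand 13 mm farther back than shut.
Start: joints at [-1.285, 0.477, 0.022, 1.555, -0.011, 1.109, -0.083], TCP at [0.259, 0.623, 0.231] pointing down, gripper open.
Joint ranges: [-2.96, 2.96], [-0.34, 2.1], [-1.41, 1.46], [0.24, 2.44], [-1.37, 4.51], [0.17, 1.92], [-2.96, 2.96]. Speed limits (rad/s): [2.39, 2.39, 3.14, 3.14, 3.14, 3.14, 3.14].

INTERFACE

Orientations are given as a unit quaternion [w, x, y, z].
In Python, from station import bot, imaging gives the robot as it stands. The module is installed in compiled form; this text tells all that it offers.
- The arm moves only by the tool carry_out, never from a script. Its argument "targets" is a list of rows, each a list of 5 numbers: the shift along the tool's x, y, z in cm, then the turn about the tool's z in degrees, then the opening, from -1 (shut) to 1 (fully open). In form: [[x, y, z, yaw, gripper], ...]. A call has 1 to 12 rows; each row shifts and turns the commanded pose from where the row before left it, along the tool's axes as they then stand; what a row does not reach is not made up. A row lasts 1/10 s, in which the tool goes at most 50 mm and 8.59 degrees, less where a joint would pass 70% of its speed; a pose out of reach is approached as far as the arm can. A call is refused whole if a number of a shift passes 5 or a number of a turn 8.59, either way. A call with a gripper value outside its range is refused whole. The fingers move at their own pace and stop on an object; "force" is the grip in N (left out, the last holds). Time passes only in rows, so rows that do not move let the fingers close. It gives the time, the measured TCP pose, the force, the opening and the grip force at its end, in the units of the state.
- bot.get_obs(): the state, without advancing time (a new reading comes with each control period).
- imaging.read_camera(name): name is "side" or "top" or "wrist"; returns the picture (400x640x3 uint8, red, green, blue); there is no depth.
- imaging.calibration(name): a dict with "fx", "fy", "cx", "cy" (pixels), "extrinsics" (4x4, takes a point from world to camera coordinates). Camera axes: x right, y up, looking along -z (the intrinsics and any distortion apply to the point x, -y, -z); pixel columns grow to the right and rows downward; lengths in m; the calibration is good to about 2 mm. A picture is of the moment at which its call begins: read the wrist's pose just before it. calibration takes no time and is no camera call; for the wrist camera it gives the pose at the moment of the call.
- bot.hand_in(): hands the job in; it is judged then, once.
The state is a dict: "t": time; "q": joint angles; "joint_vel": joint speeds; "joint_torque": joint torques, N m; "eef_pos": TCP position; "tool_rot": TCP orientation; "contact_force": force on the tool from outside, world axes, zero at the start; "torque": the same for the moment, N m; "gripper_width": opening from 0.0 (shut) to 1.0 (fully open); "grasp_force": force on a finger pad.
Only numpy, scipy, OpenCV 4.12 (cv2) and the standard library are available. Lean on these libraries where they do the work, as an engineer would, in place of code of your own. Each camera call takes 0.05 s, during which the arm holds its last target. There are 200 camera calls.

TASK

Put the two dark metal optical slides lying on the desk, the long straight bar and the T-shaped one, away in the accessory tray: each lying flat and fully down in the pocket of its own shape and length, leaving the pocket for the shorter slide empty. They hold glass optics, so set them down rather than dropping them, and do not push the other things on the desk about.

Things in the scene. Friction and masses are not known exactly. Their poses are not given: they have to be found in the camera images.
- bar_slide: Straight dark-metal optical slide: a bar 140 (its x) x 32 (its y) x 34 mm high, 0.18 to 0.35 kg, round window at one end, bright band at the other, flat on the desk (z = 0). Origin: centre of its underside; z up. Grip it across the 32 mm at mid-length, fingertips about 16 mm above its underside so that they stay clear of the nest.
- tee_slide: T-shaped dark-metal optical slide, 34 mm high, 0.18 to 0.35 kg, flat on the desk. Origin: in its underside on the line of symmetry, midway along its 120 mm length; z up. Head with round window: x = 20 to 60 mm, 84 mm wide (y). Stem: x = -60 to 20 mm, 32 mm wide. Centre of mass at x = 6 mm. Grip it across the stem at x = -4 mm, fingertips about 16 mm above its underside.
- tray: Shallow open aluminium tray 172 x 332 x 20 mm, fixed to the desk, that carries three grey nest blocks side by side along its y; their order varies. Origin: centre of its underside.
- bar_nest_seat (a point): Nest for the bar slide: grey block 160 x 105 mm with a rectangular pocket 146 (x) x 38 (y) mm, 12 mm deep, dark floor. This point: centre of the pocket floor, 12 mm above the desk; block top 24 mm above it. Axes: x along the pocket, z up. Seated, the slide's origin is here, its x along the pocket either way round; play 3 mm all round.
- tee_nest_seat (a point): Nest for the T slide: grey block 160 x 105 mm with a T-shaped pocket, the slide's outline plus 3 mm all round, 12 mm deep, dark floor. This point: on the pocket floor, midway along the T, 12 mm above the desk (block top 24 mm). Axes: head towards +x, stem towards -x, z up. Seated, the slide's origin is here and its axes agree; it fits only this way round.
- short_nest_seat (a point): Nest for a shorter slide that is in use elsewhere: same grey block, rectangular pocket 106 (x) x 38 (y) mm, 12 mm deep; it stays empty. This point: centre of the pocket floor; x along the pocket.
- mouse: Bystander: black computer mouse, 105 x 60 x 34 mm, resting on the desk; origin on its underside.
- rock_block: Bystander: reddish-brown sawn rock block, 45 x 65 x 35 mm, resting on the desk; origin on its underside.
- objective: Bystander: dark microscope objective standing upright, diameter 34, height 50 mm, resting on the desk; origin on its underside.
- oil_bottle: Bystander: small amber glass bottle with black cap, diameter 40, height 75 mm, resting on the desk; origin on its underside.
- dish: Bystander: small white ceramic dish, diameter 80, height 16 mm, resting on the desk; origin on its underside.
- brush: Bystander: small brush lying flat, 160 mm long.
There are look-alikes about, which are no part of the job. What is shaped like the tee_slide but red is not meant.

How it is judged:
By the outcome, as a careful person would: the job done as asked, in the order asked, and still so for the second after the job is handed in, with the robot touching nothing.
It also fails if it takes over 64 s, if anything falls off the work surface, if the arm or the gripper's body presses on something with over 40 N, if the wrist force passes 120 N, or if a joint passes its speed limit or range.

## Working session

There is one attempt and no reset: what is moved stays moved. The work goes in short steps, Python scripts to look and compute and a tool call to move; the robot and the scene stay as the last step left them, time stands still between calls to the robot, and variables do not carry over. Pictures are saved under pics/ and viewed, at most 13 in all, crops included, and the job is handed in when it is done.

Besides the shell and the picture viewer there is one more tool, called after "Emit:" by a JSON object that holds its "op" and its "data", one argument or row to a line. carry_out: Moves the arm, as the interface text tells. Its arguments: {"type":"object","properties":{"targets":{"type":"array"},"force":{"type":"number"}},"required":["targets"]}

```bash
mkdir -p pics; cat > h.py <<'E'
import numpy as np,cv2
from station import bot,imaging
def ray(c,u,v):
    E=np.array(c["extrinsics"]);d=np.array([(u-c["cx"])/c["fx"],-(v-c["cy"])/c["fy"],-1.])
    R=E[:3,:3];return -R.T@E[:3,3],R.T@d
def plane(c,u,v,z):
    o,d=ray(c,u,v);return (o+d*(z-o[2])/d[2])
def proj(c,p):
    q=np.array(c["extrinsics"])@np.r_[p,1];return c["cx"]+c["fx"]*q[0]/-q[2],c["cy"]+c["fy"]*q[1]/q[2]
E
python3 - <<'E'
from h import *
for n in("top","side"):
    im=imaging.read_camera(n);cv2.imwrite(f"pics/{n}0.png",im[:,:,::-1]);c=imaging.calibration(n)
    print(n,{k:(np.round(v,3).tolist()) for k,v in c.items()})
print(bot.get_obs(),bot.pinch_z)
E
```

```text
top {'fx': 372.195, 'fy': 372.195, 'cx': 319.862, 'cy': 198.827, 'extrinsics': [[-0.019, -1.0, -0.004, 0.075], [0.985, -0.019, 0.17, -0.501], [-0.17, -0.001, 0.985, -0.919], [0.0, 0.0, 0.0, 1.0]]}
side {'fx': 411.126, 'fy': 411.126, 'cx': 320.532, 'cy': 202.076, 'extrinsics': [[-0.946, -0.325, 0.008, 0.529], [0.203, -0.572, 0.795, -0.108], [-0.254, 0.753, 0.607, -1.058], [0.0, 0.0, 0.0, 1.0]]}
{'t': 0.1, 'q': array([-1.28509913,  0.4776925 ,  0.02234087,  1.55634003, -0.01150368,
        1.10931743, -0.08308889]), 'joint_vel': array([-1.94520360e-03, -1.92677487e-03,  1.94849351e-05, -4.23417814e-03,
        8.94190513e-04, -7.73541477e-04,  8.32226393e-04]), 'joint_torque': array([ 4.14106878e-03, -5.97754562e+01,  1.61360152e+00, -2.81950843e+01,
        1.28063135e-02,  5.10456463e-03,  9.05502446e-06]), 'eef_pos': array([0.25879951, 0.62283918, 0.23044493]), 'tool_rot': array([-1.03324436e-04,  1.95613430e-01,  9.80680744e-01, -8.08037041e-04]), 'contact_force': array([ 0.10194751, -0.00140633, -0.43172916]), 'torque': array([ 0.00119092,  0.03617681, -0.01733412]), 'grasp_force': 0.0, 'gripper_width': 1.0006582234712325} 0.0187
```

View pics/top0.png

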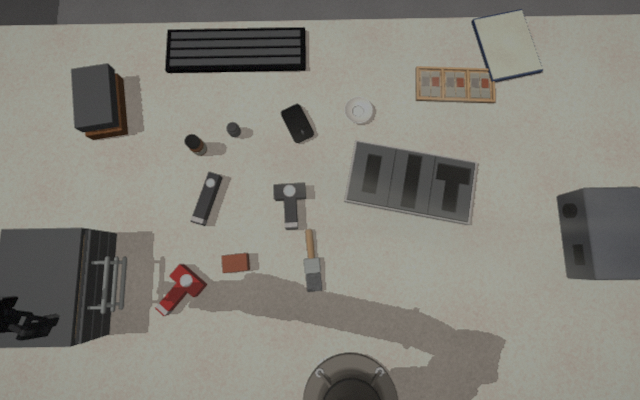

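View pics/side0.png

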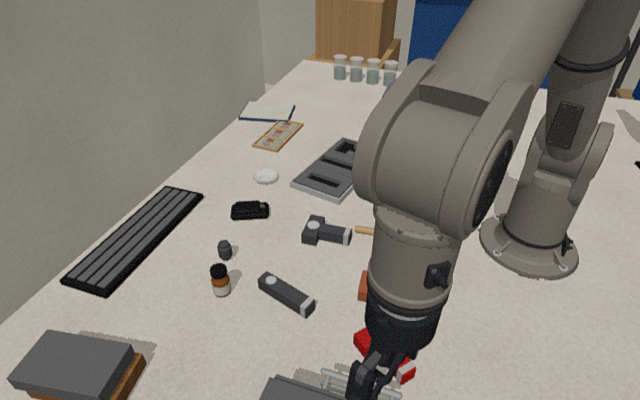

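Candidates:
- Bar slide: dark bar at (207,199). The keyboard (235,50) and mouse (297,123) are not it.
- Tee slide: dark T at (290,205). The red T at (180,290) is excluded, and the brush/hammer-like object at (312,260) isn't it.
- Nests: short (371,174), bar (412,180), tee (452,187) with its head up in the image (world +x).

Next is a close crop with mask measurements.

```bash
python3 - <<'E'
from h import *
im=imaging.read_camera("top");c=imaging.calibration("top")
cr=im[130:240,180:490];cv2.imwrite("pics/crop.png",cv2.resize(cr,(775,275),interpolation=cv2.INTER_CUBIC)[:,:,::-1])
g=im.max(axis=2)
def blobs(th,x0,y0,x1,y1,z):
    m=np.zeros(g.shape,np.uint8);m[y0:y1,x0:x1]=(g[y0:y1,x0:x1]<th)*255
    for k in cv2.findContours(m,cv2.RETR_EXTERNAL,cv2.CHAIN_APPROX_NONE)[0]:
        if cv2.contourArea(k)<120: continue
        p=np.array([plane(c,*q[0],z)[:2] for q in k],np.float32)
        r=cv2.minAreaRect(p*1000);print(th,cv2.boundingRect(k),np.round(r[0]),np.round(r[1]),round(r[2],1))
for t in(90,110,130):blobs(t,180,165,235,235,.034);blobs(t,265,175,312,233,.034)
for t in(40,55,70):blobs(t,340,140,480,222,.012)
print(g[180,350:480:3])
E
```

```text
90 (193, 172, 30, 54) [512. 361.] [ 40. 138.] 71.8
90 (274, 183, 32, 39) [497. 144.] [100.  81.] 0.1
110 (191, 172, 32, 54) [512. 360.] [ 43. 139.] 71.6
110 (274, 183, 33, 40) [496. 143.] [103.  84.] 0.1
130 (190, 172, 41, 54) [509. 352.] [ 64. 141.] 72.3
130 (273, 182, 39, 48) [488. 137.] [124. 100.] 0.1
40 (437, 165, 32, 30) [ 551. -289.] [83. 74.] 76.1
40 (405, 156, 15, 29) [ 582. -187.] [32. 76.] 78.2
55 (436, 164, 35, 45) [ 535. -287.] [ 88. 117.] 77.0
55 (404, 154, 18, 42) [ 569. -185.] [ 37. 111.] 78.2
55 (366, 154, 16, 25) [595. -80.] [36. 64.] 78.2
70 (435, 162, 36, 50) [ 532. -287.] [ 92. 127.] 77.5
70 (401, 153, 22, 55) [ 555. -182.] [ 40. 147.] 78.1
70 (364, 153, 18, 35) [585. -77.] [40. 90.] 77.1
[110  95  94  90  91  61  62  60  57  63  84  82  82  80  81  81  81  80
  61  39  38  36  36  73  80  78  78  68  78  75  71  62  39  37  38  40
  39  39  40  39  72 124 122 158]
```

View pics/crop.png

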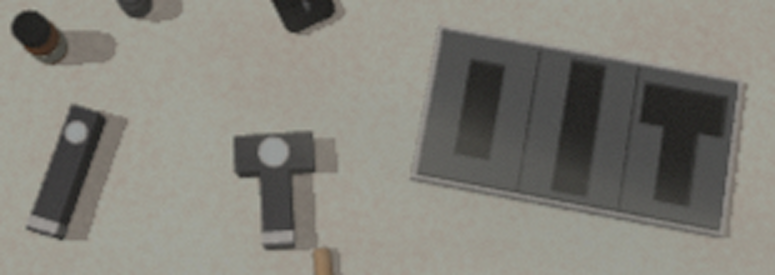

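The crop confirms the choice: dark bar with its window at the upper right, dark T with its head up, the short, bar and tee nests left to right, pockets at about -12°. I'll move the wrist over the bar for a fine measurement.

Emit:
{"op": "carry_out", "data": {
  "targets": [
    [-4.2,-1.86,0,-0.55,1],
    [-4.2,-1.86,0,-0.55,1],
    [-4.2,-1.86,0,-0.55,1],
    [-4.2,-1.86,0,-0.55,1],
    [-4.2,-1.86,0,-0.55,1],
    [-4.2,-1.86,0,-0.55,1],
    [-4.2,-1.86,0,-0.55,1],
    [-4.2,-1.86,0,-0.55,1],
    [0,0,0,0,1],
    [0,0,0,0,1],
    [0,0,0,0,1]
  ]
}}

```text
t: 1.25
eef_pos: [0.5198, 0.3668, 0.231]
tool_rot: [-0.001, 0.157, 0.988, 0.0]
contact_force: [-0.8, -0.4, 0.1]
gripper_width: 1.002
grasp_force: 0.0
```

```bash
python3 - <<'E'
from h import *
o=bot.get_obs();c=imaging.calibration("wrist");im=imaging.read_camera("wrist")
cv2.imwrite("pics/w1.png",im[:,:,::-1]);print(o["eef_pos"],o["tool_rot"],o["t"])
print({k:np.round(v,3).tolist() for k,v in c.items()}, ray(c,320,200))
print(proj(c,[.512,.357,.034]))
E
```

```text
[0.51980511 0.36684308 0.23100848] [-5.56475649e-04  1.57077628e-01  9.87586095e-01  1.19532918e-04] 1.25
{'fx': 288.873, 'fy': 288.873, 'cx': 316.467, 'cy': 200.004, 'extrinsics': [[0.31, 0.951, -0.0, -0.51], [-0.919, 0.3, -0.257, 0.401], [-0.244, 0.08, 0.966, -0.28], [0.0, 0.0, 0.0, 1.0]]} (array([0.45848281, 0.38693135, 0.37363286]), array([ 0.2481754 , -0.06810279, -0.96639563]))
(np.float64(306.50755113348913), np.float64(175.48220055669114))
```

View pics/w1.png

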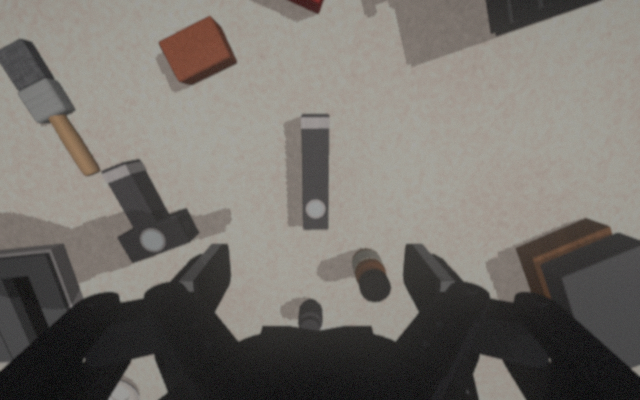

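Wrist view: the bar lies upright in the picture at x 302–328, y 114–229, with the window at the bottom (315,208). The bottle at (370,275) is clear of the grip point. Measuring it with edges.

```bash
cat >> h.py <<'E'
def tool():
    o=bot.get_obs();w,x,y,z=o["tool_rot"];from scipy.spatial.transform import Rotation as Ro
    R=Ro.from_quat([x,y,z,w]).as_matrix();return o["eef_pos"],R
def todo(target,yaw_tooly):
    # yaw_tooly: wanted world angle (deg, mod 180) of tool y
    p,R=tool();ty=np.degrees(np.arctan2(R[1,1],R[0,1]));dy=(yaw_tooly-ty+90)%180-90
    return "shift cm",np.round(R.T@(np.array(target)-p)*100,2),"turn",round(-dy,2)
E
python3 - <<'E'
from h import *
c=imaging.calibration("wrist");im=imaging.read_camera("wrist").astype(int)
print(im[170,280:345,:].max(axis=1));print(im[105:240,308].max(axis=1));
m=np.zeros(im.shape[:2],np.uint8);s=np.s_[100:240,295:340];m[s]=(im[s].max(axis=2)<105)*255
k=max(cv2.findContours(m,cv2.RETR_EXTERNAL,cv2.CHAIN_APPROX_NONE)[0],key=cv2.contourArea)
print(cv2.minAreaRect(k),cv2.boundingRect(k))
for u,v in((301.5,120),(328.5,120),(302.5,225),(328.5,225),(315,114),(315,229.5)):print(u,v,np.round(plane(c,u,v,.034)*1000,1))
E
```

```text
[164 159 161 164 159 157 147 134 132 130 129 129 129 129 127 127 130 133
 130 130 124 108  86  77  80  78  76  79  75  77  77  74  78  78  74  77
  78  75  77  75  76  75  77  76  75  75  78  85 113 149 160 164 161 161
 163 160 163 160 165 160 164 163 163 164 162]
[161 162 161 161 163 162 161 159 143 119  94  91 116 135 150 150 153 152
 151 152 152 151 145 126  99  85  78  77  78  75  75  76  77  75  77  78
  78  77  76  79  74  72  74  78  75  77  79  71  76  78  72  76  79  74
  77  77  75  76  77  77  77  75  76  77  76  75  77  76  78  69  73  77
  75  79  77  76  77  78  74  77  77  78  74  77  77  77  80  76  75  76
  78  79  76  74  79  82  97 109 131 141 145 148 149 149 150 150 151 150
 146 140 126 108  88  79  75  77  78  79  81  75  75  76  79  87 105 133
 155 161 163 162 162 161 162 162 162]
((313.9999694824219, 178.99996948242188), (99.99998474121094, 25.999996185302734), 90.0) (301, 129, 27, 101)
301.5 120 [449.7 372.2  34. ]
328.5 120 [459.1 401.3  34. ]
302.5 225 [569.4 332.8  34. ]
328.5 225 [579.4 363.6  34. ]
315 114 [448.2 388.8  34. ]
315 229.5 [579.9 345.8  34. ]
```

Bar is about (0.514, 0.367), axis -17.9°. Next I'll survey the nests from the same height and relative pose.

Emit:
{"op": "carry_out", "data": {
  "targets": [
    [-1.49,-4.34,0,-0.5,1],
    [-1.49,-4.34,0,-0.5,1],
    [-1.49,-4.34,0,-0.5,1],
    [-1.49,-4.34,0,-0.5,1],
    [-1.49,-4.34,0,-0.5,1],
    [-1.49,-4.34,0,-0.5,1],
    [-1.49,-4.34,0,-0.5,1],
    [-1.49,-4.34,0,-0.5,1],
    [-1.49,-4.34,0,-0.5,1],
    [-1.49,-4.34,0,-0.5,1],
    [-1.49,-4.34,0,-0.5,1],
    [-1.49,-4.34,0,-0.5,1]
  ]
}}

```text
t: 2.55
eef_pos: [0.5552, -0.1838, 0.2315]
tool_rot: [0.0, 0.104, 0.995, 0.0]
contact_force: [0.4, 0.5, 0.3]
gripper_width: 1.001
grasp_force: 0.0
```

Emit:
{"op": "carry_out", "data": {
  "targets": [
    [0,0,0,0,1],
    [0,0,0,0,1],
    [0,0,0,0,1]
  ]
}}

```text
t: 2.85
eef_pos: [0.5552, -0.1813, 0.2311]
tool_rot: [-0.0, 0.104, 0.995, 0.001]
contact_force: [0.7, 1.1, -1.2]
gripper_width: 0.999
grasp_force: 0.0
```

```bash
python3 - <<'E'
from h import *
p,R=tool();c=imaging.calibration("wrist");im=imaging.read_camera("wrist")
cv2.imwrite("pics/w2.png",im[:,:,::-1]);np.savez("w2.npz",im=im,**{k:c[k] for k in c},p=p,R=R);print(p,np.degrees(np.arctan2(R[1,1],R[0,1])))
g=im.max(axis=2)
print(g[170,100:480:3])
E
```

```text
[ 0.55516373 -0.18128536  0.23109126] 78.00551692994172
[193 195 195 195 196 198 197 198 198 197 196 196 197 196 195 194 196 196
 197 194 195 195 195 197 195 196 192 163 172 119 105 103 103 102 102 102
  98 102  90  66  51  42  50  49  52  49  50  48  48  96  98 100  97 100
  99  99  98  94  71  99  99  99 100 100  99  99  95  95  47  49  47  40
  51  47  49  50  45  46  89  96  99 100  99  97 100  99  98  74  98  98
 100 101 101  99  97  99  96  58  50  55  54  50  53  51  48  50  59  82
 103 103 103 106 102 107 105 105 119 181 194 197 197 194 195 195 194 197
 197]
```

View pics/w2.png

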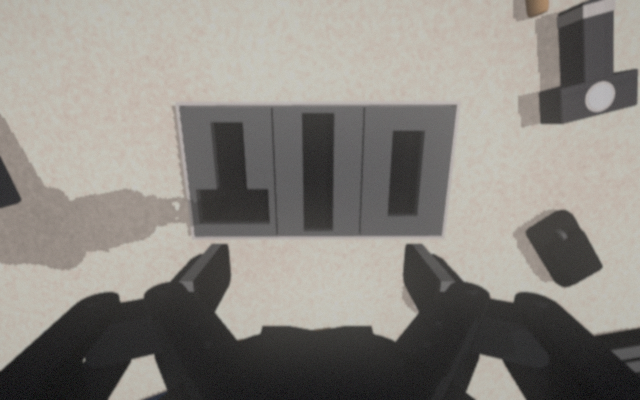

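The tray fills the view. Left to right, the pockets are tee (stem top 215–244, row 122; head rows 189–223, cols 196–269), bar (cols 302–334, rows 113–231) and short (389–423). The dark tee is at the upper right (590,70). Extracting the pocket edges.

```bash
cat >> h.py <<'E'
def edge(g,p0,p1,lvl):
    # subpixel first crossing of lvl going p0->p1
    n=int(np.hypot(*(np.subtract(p1,p0)))*4);t=np.linspace(0,1,n);P=np.outer(1-t,p0)+np.outer(t,p1)
    v=cv2.remap(cv2.GaussianBlur(g,(0,0),.8),P[:,0].astype(np.float32)[None],P[:,1].astype(np.float32)[None],1)[0]
    i=np.where(np.diff(np.sign(v-lvl)))[0][0];return P[i]
E
python3 - <<'E'
from h import *
d=np.load("w2.npz");c={k:d[k] for k in("fx","fy","cx","cy","extrinsics")};g=d["im"].max(axis=2).astype(np.float32)
p,R=d["p"],d["R"]
def T(uv,z):  # point in tool-aligned xy (mm) rel to TCP
    return (R.T@(plane(c,*uv,z)-p))[:2]*1000
def show(n,a,b,lvl=75):
    e=edge(g,a,b,lvl);print(n,np.round(e,1),"rim",np.round(T(e,.024),1),"floor",np.round(T(e,.012),1))
for r in(130,170,210):show("barL",(318,r),(290,r));show("barR",(318,r),(350,r))
show("barTop",(318,150),(318,100));show("barBot",(318,200),(318,245))
for r in(135,170):show("stemL",(230,r),(200,r));show("stemR",(230,r),(258,r))
show("stemTop",(230,150),(230,110));show("headBot",(232,205),(232,235))
for r in(200,215):show("headL",(230,r),(180,r));show("headR",(230,r),(285,r))
show("headTop",(205,205),(205,170));show("headTop",(260,205),(260,170))
print("blocks")
for x in(200,250,300,340,400): show("top",(x,108),(x,95),150);
for x in(300,340,): show("bot",(x,232),(x,245),150)
for r in(120,150,): show("L",(200,r),(165,r),150);show("R",(430,r),(475,r),150)
print(g[130,170:200],g[130,440:470],g[95:115,290],g[228:245,290])
E
```

```text
barL [302.4 130. ] rim [ 56.5 -16.5] floor [ 56.2 -17.1]
barR [333.1 130. ] rim [56.5 19.6] floor [56.2 20.3]
barL [302.4 170. ] rim [  9.1 -17.1] floor [  7.2 -17.7]
barR [333.1 170. ] rim [ 9.1 20.4] floor [ 7.2 21.1]
barL [303.4 210. ] rim [-41.9 -16.5] floor [-45.5 -17. ]
barR [332.4 210. ] rim [-41.9  20.2] floor [-45.5  20.9]
barTop [318.  113.6] rim [75.   1.8] floor [75.4  1.9]
barBot [318.  228.9] rim [-67.3   2.1] floor [-71.8   2.1]
stemL [212.6 135. ] rim [  50.7 -122.7] floor [  50.2 -126.9]
stemR [242.9 135. ] rim [ 50.7 -86.9] floor [ 50.2 -89.9]
stemL [215.6 170. ] rim [   9.1 -122.8] floor [   7.1 -127. ]
stemR [245.4 170. ] rim [  9.1 -86.6] floor [  7.2 -89.5]
stemTop [230.  122.3] rim [  65.2 -101. ] floor [  65.2 -104.5]
headBot [232.  222.4] rim [ -58.4 -107.9] floor [ -62.6 -111.6]
headL [197.6 200. ] rim [ -28.8 -148.8] floor [ -32.  -153.9]
headR [268.2 200. ] rim [-28.8 -60.4] floor [-32.  -62.5]
headL [198.1 215. ] rim [ -48.5 -150.2] floor [ -52.4 -155.4]
headR [268.7 215. ] rim [-48.5 -60.6] floor [-52.4 -62.7]
headTop [205.  189.4] rim [ -15.2 -138.2] fl
[... 495 characters left out ...]
 67.8 -159.5] floor [  67.9 -165. ]
R [454.6 120. ] rim [ 67.9 161.3] floor [ 68.  166.9]
L [183.4 150. ] rim [  33.2 -159.2] floor [  32.1 -164.7]
R [451.4 150. ] rim [ 33.2 161.7] floor [ 32.2 167.2]
[196. 197. 197. 195. 187. 171. 162. 159. 167. 176. 173. 154. 121. 105.
 105. 104. 102. 104. 105. 103. 106. 104. 102. 107. 105. 104. 104. 104.
 104. 103.] [108. 110. 105. 104. 110. 113. 111. 108. 110. 111. 111. 113. 113. 129.
 160. 178. 189. 192. 193. 194. 193. 194. 191. 195. 196. 197. 197. 194.
 195. 195.] [195. 194. 194. 196. 194. 191. 189. 186. 182. 171. 147. 125. 112. 109.
 108. 109. 109. 106. 107. 106.] [101. 103. 102. 107. 106. 104. 106. 123. 148. 171. 182. 186. 193. 194.
 196. 194. 193.]
```

Bar seat comes out at about (0.552, -0.179) and tee seat at about (0.530, -0.283), both at yaw -12°. Next, over the dark tee in the same way.

Emit:
{"op": "carry_out", "data": {
  "targets": [
    [1.02,3.5,0,-1.33,1],
    [1.02,3.5,0,-1.33,1],
    [1.02,3.5,0,-1.33,1],
    [1.02,3.5,0,-1.33,1],
    [1.02,3.5,0,-1.33,1],
    [1.02,3.5,0,-1.33,1],
    [1.02,3.5,0,-1.33,1],
    [1.02,3.5,0,-1.33,1],
    [1.02,3.5,0,-1.33,1],
    [0,0,0,0,1],
    [0,0,0,0,1],
    [0,0,0,0,1]
  ]
}}

```text
t: 4.1
eef_pos: [0.5012, 0.1393, 0.2314]
tool_rot: [0.0, 0.002, 1.0, -0.0]
contact_force: [0.7, -0.5, 0.1]
gripper_width: 0.998
grasp_force: 0.0
```

```bash
python3 - <<'E'
from h import *
p,R=tool();c=imaging.calibration("wrist");im=imaging.read_camera("wrist")
cv2.imwrite("pics/w3.png",im[60:280,180:480,::-1].repeat(2,0).repeat(2,1));np.savez("w3.npz",im=im,**{k:c[k] for k in c},p=p,R=R);print(p,np.degrees(np.arctan2(R[1,1],R[0,1])),bot.get_obs()["t"])
E
```

```text
[0.50118333 0.13925106 0.2313668 ] 89.81518099379454 4.15
```

View pics/w3.png

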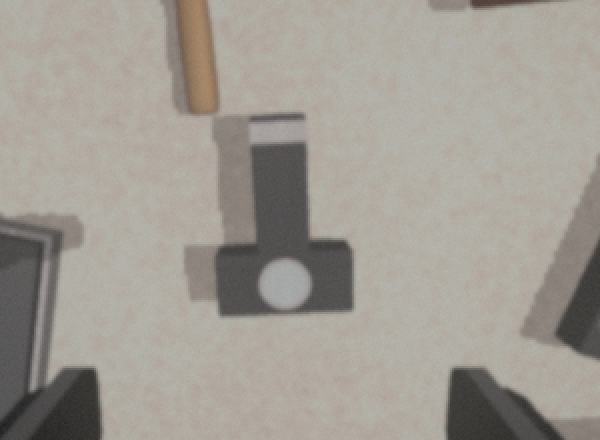

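The tee is seen clean: stem cols 304–332 from row 117, head rows 180–218, cols 288–356. The brush handle tip at (280,115) is clear of the grip point.

```bash
python3 - <<'E'
from h import *
d=np.load("w3.npz");c={k:d[k] for k in("fx","fy","cx","cy","extrinsics")};g=d["im"].max(axis=2).astype(np.float32)
p,R=d["p"],d["R"]
def show(n,a,b,lvl=105):
    e=edge(g,a,b,lvl);t=(R.T@(plane(c,*e,.034)-p))[:2]*1000;print(n,np.round(e,1),np.round(t,1));return t
for r in(135,150,165):show("L",(318,r),(290,r));show("R",(318,r),(350,r))
print(g[108:132,318])
for x in(312,325):show("top",(x,120),(x,105),130)
for x in(300,345):show("bot",(x,200),(x,235));show("headtop",(x,200),(x,165))
for r in(190,210):show("hL",(300,r),(270,r));show("hR",(345,r),(375,r))
E
```

```text
L [305.4 135. ] [ 51.2 -12.8]
R [331.9 135. ] [51.2 17.6]
L [306.4 150. ] [ 34.1 -11.8]
R [332.1 150. ] [34.1 18.1]
L [307.2 165. ] [ 16.6 -11.1]
R [332.9 165. ] [16.6 19.3]
[179. 178. 177. 176. 176. 176. 177. 172. 147. 116.  95. 104. 131. 154.
 166. 169. 167. 169. 168. 170. 169. 167. 158. 136.]
top [312.  117.2] [70.8 -5.1]
top [325. 120.] [67.8  9.6]
bot [300.  216.4] [-47.1 -20.4]
headtop [300.  181.6] [ -3.4 -19.8]
bot [345.  214.4] [-44.5  35.2]
headtop [345.  179.9] [-1.2 34.1]
hL [287.4 190. ] [-13.7 -35.2]
hR [355.1 190. ] [-13.6  46.5]
hL [289.4 210. ] [-38.9 -33.3]
hR [355.1 210. ] [-38.9  47.4]
```

Tee yaw is about +2.6°, and the grip point is 1.67 / 0.41 cm away in tool x/y. Descending and gripping.

Emit:
{"op": "carry_out", "data": {
  "targets": [
    [0.84,0.2,2,0,0.6],
    [0.83,0.2,4,-2.8,0.6],
    [0,0,4.2,0,0.6],
    [0,0,4,0,0.6],
    [0,0,3,0,0.6],
    [0,0,2,0,0.6],
    [0,0,1.5,0,0.6],
    [0,0,1,0,0.6],
    [0,0,0,0,0.6],
    [0,0,0,0,0.6],
    [0,0,0,0,0.6]
  ],
  "force": 40
}}

```text
t: 5.25
eef_pos: [0.4854, 0.1436, 0.0152]
tool_rot: [0.001, -0.023, 1.0, 0.0]
contact_force: [0.2, 0.2, 0.8]
gripper_width: 0.804
grasp_force: 0.0
```

Emit:
{"op": "carry_out", "data": {
  "targets": [
    [0,0,0,0,-1],
    [0,0,0,0,-1],
    [0,0,0,0,-1],
    [0,0,0,0,-1],
    [0,0,0,0,-1],
    [0,0,0,0,-1],
    [0,0,0,0,-1]
  ],
  "force": 60
}}

```text
t: 5.95
eef_pos: [0.485, 0.1438, 0.015]
tool_rot: [0.0, -0.023, 1.0, 0.0]
contact_force: [-1.7, -0.0, 6.1]
gripper_width: 0.364
grasp_force: 60.2
```

Emit:
{"op": "carry_out", "data": {
  "targets": [
    [0,0,-1,0,-1],
    [0,0,-2,0,-1],
    [0,0,-3.5,0,-1],
    [0,0,-2.5,0,-1],
    [0,0,-1,0,-1],
    [0,0,0,0,-1],
    [0,0,0,0,-1]
  ]
}}

```text
t: 6.65
eef_pos: [0.4839, 0.1434, 0.1135]
tool_rot: [-0.001, -0.023, 1.0, -0.0]
contact_force: [-0.5, 0.5, -2.2]
gripper_width: 0.362
grasp_force: 59.9
```

Emit:
{"op": "carry_out", "data": {
  "targets": [
    [-0.636,-3.51,0,1.217,-1],
    [-0.636,-3.51,0,1.217,-1],
    [-0.636,-3.51,0,1.217,-1],
    [-0.636,-3.51,0,1.217,-1],
    [-0.636,-3.51,0,1.217,-1],
    [-0.636,-3.51,0,1.217,-1],
    [-0.636,-3.51,0,1.217,-1],
    [-0.636,-3.51,0,1.217,-1],
    [-0.636,-3.51,0,1.217,-1],
    [-0.636,-3.51,0,1.217,-1],
    [-0.636,-3.51,0,1.217,-1],
    [-0.636,-3.51,0,1.217,-1]
  ]
}}

```text
t: 7.85
eef_pos: [0.5295, -0.2817, 0.1121]
tool_rot: [-0.002, 0.105, 0.994, 0.0]
contact_force: [1.1, 0.4, -1.4]
gripper_width: 0.36
grasp_force: 59.9
```

Emit:
{"op": "carry_out", "data": {
  "targets": [
    [0,0,0,0,-1],
    [0,0,0,0,-1],
    [0,0,0,0,-1],
    [0,0,0,0,-1]
  ]
}}

```text
t: 8.25
eef_pos: [0.5306, -0.2791, 0.1135]
tool_rot: [-0.001, 0.103, 0.995, 0.001]
contact_force: [0.0, 0.8, -2.0]
gripper_width: 0.361
grasp_force: 60.1
```

```bash
python3 - <<'E'
from h import *
p,R=tool();print(p,R.round(4).tolist(),todo([.5265,-.2822,p[2]],78))
c=imaging.calibration("wrist");im=imaging.read_camera("wrist");np.savez("w4.npz",im=im,**{k:c[k] for k in c},p=p,R=R)
cv2.imwrite("pics/w4.png",im[:,:,::-1])
E
```

```text
[ 0.53062172 -0.27906244  0.11348532] [[-0.9786, 0.2056, -0.0013], [0.2056, 0.9786, 0.0012], [0.0015, 0.0009, -1.0]] ('shift cm', array([ 0.34, -0.39,  0.  ]), 'turn', np.float64(0.13))
```

View pics/w4.png

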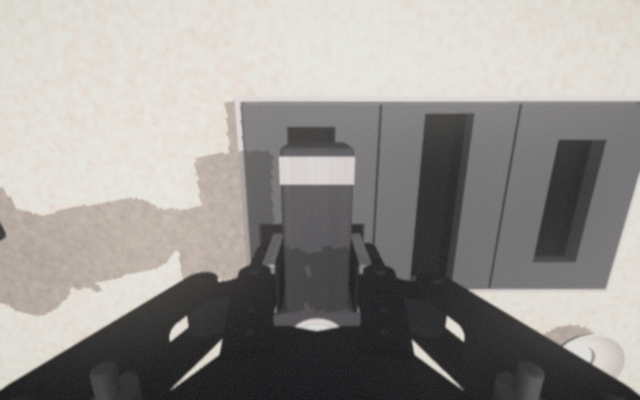

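The stem is held between the fingers (cols 281–354, end row ~144), with its pocket visible behind (top row 128, cols 288–336). I'll check the relative alignment.

```bash
python3 - <<'E'
from h import *
d=np.load("w4.npz");c={k:d[k] for k in("fx","fy","cx","cy","extrinsics")};g=d["im"].max(axis=2).astype(np.float32)
p,R=d["p"],d["R"]
print(g[120:165:1,310],g[132,278:346],g[215,275:290],g[215,345:362])
def T(e,z):return (R.T@(plane(c,*e,z)-p))[:2]*1000
def show(n,a,b,lvl,z):
    e=edge(g,a,b,lvl);print(n,np.round(e,1),np.round(T(e,z),1))
zt=p[2]+.019
show("pTop",(310,135),(310,118),75,.024)
for r in(133,138):show("pL",(310,r),(280,r),75,.024);show("pR",(310,r),(345,r),75,.024)
for u,v in((310,143),(310,145)):print("slide end",T((u,v),zt),T((u,v),zt-.034))
for r in(165,175):show("sL",(315,r),(270,r),160,zt);show("sR",(315,r),(365,r),160,zt)
show("hdL",(275,229),(250,229),75,.024)
show("barL",(440,180),(405,180),75,.024);show("barR",(440,180),(457,180),60,.024)
print(g[180,410:480])
E
```

```text
[131. 131. 132. 133. 130. 128. 113.  92.  80.  71.  71.  69.  70.  72.
  67.  73.  69.  69.  70.  71.  74.  72.  75.  76.  76.  80.  81.  84.
  91.  96.  97.  99. 102. 105. 103. 124. 161. 200. 216. 217. 218. 218.
 219. 218. 219.] [132. 129. 128. 131. 130. 129. 130. 128. 116.  98.  82.  75.  71.  71.
  72.  75.  74.  72.  71.  70.  69.  72.  71.  72.  68.  69.  70.  73.
  70.  70.  71.  70.  70.  70.  72.  71.  71.  74.  71.  72.  73.  72.
  68.  72.  72.  71.  74.  71.  70.  68.  69.  68.  63.  71.  66.  74.
  86. 107. 122. 128. 129. 129. 127. 129. 132. 130. 131. 131.] [121. 123. 123. 120. 124. 120. 111.  93.  87.  92.  97.  99. 101. 101.
 100.] [ 99.  96.  96.  92.  90.  92.  98. 114. 118. 122. 119. 120. 119. 121.
 120. 119. 119.]
pTop [310.  128.9] [60.1 -5.1]
pL [289.6 133. ] [ 56.9 -21.1]
pR [332.7 133. ] [57.  12.7]
pL [289.6 138. ] [ 53.1 -21.2]
pR [332.9 138. ] [53.1 12.9]
slide end [56.45795745 -2.7520814 ] [54.19850397 -3.49618556]
slide end [55.62887153 -2.75661343] [53.14149395 -3.5019635 ]
sL [278.3 165. ] [ 47.2 -16.4]
sR [354.7 165. ] [47.2 16.4]
sL [278.5 175. ] [ 42.8 -16.4]
sR [354.4 175. ] [42.8 16.4]
hdL [260.1 229. ] [-23.  -48.1]
barL [419.6 180. ] [19.6 84.2]Traceback (most recent call last):
  File "<stdin>", line 14, in <module>
  File "<stdin>", line 7, in show
  File "h.py", line 21, in edge
    i=np.where(np.diff(np.sign(v-lvl)))[0][0];return P[i]
      ~~~~~~~~~~~~~~~~~~~~~~~~~~~~~~~~~~~~^^^
IndexError: index 0 is out of bounds for axis 0 with size 0
```

The image check gives shift ≈ (0.28, -0.42) cm, in line with the world estimate. I'll shift and lower to just above the block, then check.

Emit:
{"op": "carry_out", "data": {
  "targets": [
    [0.28,-0.42,0,0.1,-1],
    [0,0,1.5,0,-1],
    [0,0,2,0,-1],
    [0,0,1.5,0,-1],
    [0,0,1,0,-1],
    [0,0,0.5,0,-1],
    [0,0,0,0,-1],
    [0,0,0,0,-1],
    [0,0,0,0,-1]
  ]
}}

```text
t: 9.2
eef_pos: [0.5276, -0.2847, 0.05]
tool_rot: [0.001, 0.105, 0.994, -0.0]
contact_force: [-0.5, 0.5, -1.3]
gripper_width: 0.358
grasp_force: 60.1
```

```bash
python3 - <<'E'
from h import *
p,R=tool();print(p,todo([.5268,-.2824,.027],78))
c=imaging.calibration("wrist");im=imaging.read_camera("wrist");np.savez("w5.npz",im=im,**{k:c[k] for k in c},p=p,R=R)
cv2.imwrite("pics/w5.png",cv2.resize(im[90:330,180:420,::-1],None,fx=2.5,fy=2.5))
E
```

```text
[ 0.52756232 -0.28470335  0.04999006] ('shift cm', array([0.13, 0.21, 2.3 ]), 'turn', np.float64(-0.1))
```

View pics/w5.png

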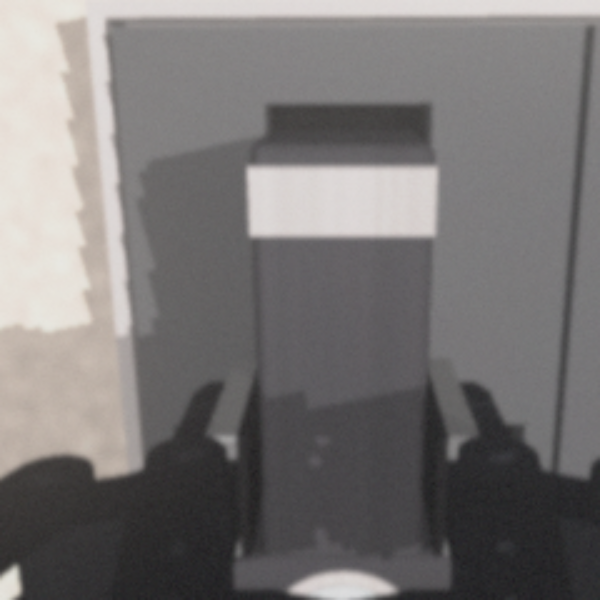

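```bash
python3 - <<'E'
from h import *
d=np.load("w5.npz");c={k:d[k] for k in("fx","fy","cx","cy","extrinsics")};g=d["im"].max(axis=2).astype(np.float32)
p,R=d["p"],d["R"]
def T(e,z):return (R.T@(plane(c,*e,z)-p))[:2]*1000
print(g[125:165,310],g[140,280:292],g[140,346:360])
for n,e,z in(("pL",(286.6,140),.024),("pR",(352.6,140),.024),("pTop",(316,131.5),.024),("sL",(278.8,165),.069),("sR",(354.8,165),.069),("band",(316,156),.069),("bandend",(316,185),.069),("end",(316,148),.069)):print(n,np.round(T(e,z),1))
E
```

```text
[133. 129. 132. 130. 129. 123. 106.  82.  68.  67.  68.  70.  70.  71.
  66.  75.  74.  73.  74.  73.  74.  80.  85.  93.  96. 103. 103. 104.
 101. 105. 126. 164. 202. 216. 221. 221. 219. 219. 221. 220.] [130. 128. 126. 129. 130. 121. 105.  86.  80.  74.  68.  72.] [ 65.  70.  66.  69.  75.  84. 102. 117. 126. 131. 127. 127. 131. 127.]
pL [ 55.2 -17.1]
pR [55.2 20.7]
pTop [59.9 -0.3]
sL [ 47.2 -16.2]
sR [47.2 16.4]
band [51.  -0.2]
bandend [38.4 -0.2]
end [54.4 -0.2]
```

Emit:
{"op": "carry_out", "data": {
  "targets": [
    [0.16,0.18,0,0,-1],
    [0,0,0.3,0,-1],
    [0,0,0,0,-1],
    [0,0,0,0,-1],
    [0,0,0,0,-1]
  ]
}}

```text
t: 9.75
eef_pos: [0.5258, -0.2823, 0.0463]
tool_rot: [0.0, 0.105, 0.994, -0.0]
contact_force: [-0.2, 0.6, -2.0]
gripper_width: 0.36
grasp_force: 60.1
```

```bash
python3 - <<'E'
from h import *
print(bot.get_obs()["eef_pos"],todo([.5268,-.2824,.027],78),todo([.5264,-.2826,.027],78))
E
```

```text
[ 0.5258441  -0.2823317   0.04628455] ('shift cm', array([-0.09,  0.01,  1.93]), 'turn', np.float64(-0.1)) ('shift cm', array([-0.06, -0.01,  1.93]), 'turn', np.float64(-0.1))
```

Emit:
{"op": "carry_out", "data": {
  "targets": [
    [-0.05,0,0.3,0,-1],
    [0,0,0.4,0,-1],
    [0,0,0.4,0,-1],
    [0,0,0.3,0,-1],
    [0,0,0.2,0,-1],
    [0,0,0.1,0,-1],
    [0,0,0,0,-1],
    [0,0,0,0,-1],
    [0,0,0,0,-1]
  ]
}}

```text
t: 10.65
eef_pos: [0.5265, -0.2824, 0.0295]
tool_rot: [0.0, 0.105, 0.994, -0.0]
contact_force: [-0.1, 0.3, -2.2]
gripper_width: 0.359
grasp_force: 60.1
```

It is in the pocket with no contact force. Lowering the last 2–3 mm.

Emit:
{"op": "carry_out", "data": {
  "targets": [
    [0,0,0.1,0,-1],
    [0,0,0.1,0,-1],
    [0,0,0.06,0,-1],
    [0,0,0,0,-1],
    [0,0,0,0,-1]
  ]
}}

```text
t: 11.15
eef_pos: [0.5263, -0.2824, 0.027]
tool_rot: [0.0, 0.105, 0.994, 0.0]
contact_force: [-2.9, 1.9, 4.4]
gripper_width: 0.358
grasp_force: 60.9
```

Emit:
{"op": "carry_out", "data": {
  "targets": [
    [0,0,0,0,0],
    [0,0,0,0,0.2],
    [0,0,0,0,0.4],
    [0,0,0,0,0.4],
    [0,0,0,0,0.4],
    [0,0,-1,0,0.4],
    [0,0,-2.5,0,0.4],
    [0,0,-4.5,0,0.6],
    [0,0,-4.5,0,0.6],
    [0,0,-4.5,0,0.6],
    [0,0,-3.4,0,0.6]
  ]
}}

```text
t: 12.25
eef_pos: [0.5268, -0.283, 0.2347]
tool_rot: [0.002, 0.106, 0.994, -0.0]
contact_force: [0.6, -0.6, 0.3]
gripper_width: 0.798
grasp_force: 0.0
```

Emit:
{"op": "carry_out", "data": {
  "targets": [
    [1.28,4.46,0,0.43,0.6],
    [1.28,4.46,0,0.43,0.6],
    [1.28,4.46,0,0.43,0.6],
    [1.28,4.46,0,0.43,0.6],
    [1.28,4.46,0,0.43,0.6],
    [1.28,4.46,0,0.43,0.6],
    [1.28,4.46,0,0.43,0.6],
    [1.28,4.46,0,0.43,0.6],
    [1.28,4.46,0,0.43,0.6],
    [1.28,4.46,0,0.43,0.6],
    [1.28,4.46,0,0.43,0.6],
    [1.28,4.46,0,0.43,0.6]
  ]
}}

```text
t: 13.45
eef_pos: [0.5111, 0.2756, 0.2317]
tool_rot: [0.0, 0.15, 0.989, 0.0]
contact_force: [0.8, 0.4, 0.4]
gripper_width: 0.802
grasp_force: 0.0
```

Emit:
{"op": "carry_out", "data": {
  "targets": [
    [1.28,4.46,0,0.43,0.6],
    [1.28,4.46,0,0.43,0.6],
    [0,0,0,0,0.6],
    [0,0,0,0,0.6],
    [0,0,0,0,0.6]
  ]
}}

```text
t: 13.95
eef_pos: [0.5141, 0.3651, 0.231]
tool_rot: [0.0, 0.158, 0.987, -0.0]
contact_force: [0.5, 0.1, 0.0]
gripper_width: 0.8
grasp_force: 0.0
```

```bash
python3 - <<'E'
from h import *
c0=imaging.calibration("top");t=imaging.read_camera("top");cv2.imwrite("pics/top2.png",cv2.resize(t[120:240,180:490,::-1],None,fx=2.5,fy=2.5,interpolation=2))
p,R=tool();c=imaging.calibration("wrist");im=imaging.read_camera("wrist");g=im.max(axis=2).astype(np.float32)
print(p,np.degrees(np.arctan2(R[1,1],R[0,1])),bot.get_obs()["t"])
u0,v0=proj(c,[.514,.367,.034]);print(u0,v0)
def show(n,a,b,lvl=105):
    e=edge(g,a,b,lvl);print(n,np.round(e,1),np.round((R.T@(plane(c,*e,.034)-p))[:2]*1000,1))
for dv in(-25,0,25):show("L",(u0,v0+dv),(u0-30,v0+dv));show("R",(u0,v0+dv),(u0+30,v0+dv))
for du in(-7,0,7):
    print(g[int(v0)-70:int(v0)-45,int(u0+du)].astype(int));show("far",(u0+du,v0+75),(u0+du,v0+45),125)
print(int(v0)-70)
E
```

```text
[0.51428676 0.36473506 0.23104717] 71.73916296823054 14.05
318.24842764563004 177.96916379579295
L [304.4 153. ] [ 30.7 -14. ]
R [330.9 153. ] [30.7 16.8]
L [304.9 178. ] [  1.1 -13.7]
R [330.6 178. ] [ 1.1 16.9]
L [314. 203.] [-29.8  -3. ]
R [322.5 203. ] [-29.8   7.5]
[164 162 163 161 163 162 164 161 162 152 131 103  87  99 125 143 151 150
 154 153 154 150 151 148 137]
far [311.2 232.8] [-68.7  -6.5]
[164 161 162 161 163 162 162 163 161 153 135 102  90 102 130 145 153 153
 153 151 153 154 153 149 138]
far [318.2 232.8] [-68.7   2.3]
[162 162 161 161 161 163 163 162 160 154 128 100  83 100 127 144 154 149
 150 150 154 150 148 147 134]
far [325.2 232.8] [-68.7  11.1]
107
```

View pics/top2.png

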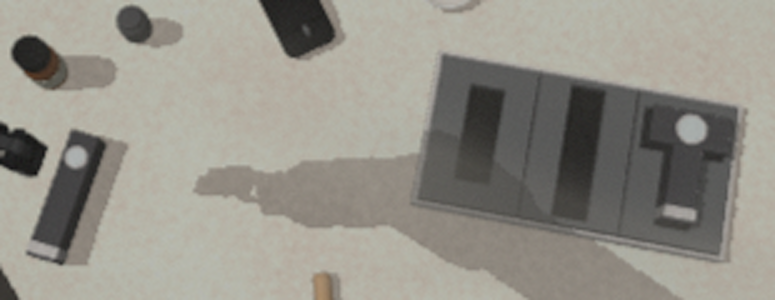

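Top view: the tee lies in its pocket, head and stem aligned. The bar is centred under the tool, with 0.10 / 0.15 cm to shift. Descending and gripping.

Emit:
{"op": "carry_out", "data": {
  "targets": [
    [0.1,0.15,2,0,0.6],
    [0,0,4,0,0.6],
    [0,0,4.2,0,0.6],
    [0,0,4,0,0.6],
    [0,0,3,0,0.6],
    [0,0,2,0,0.6],
    [0,0,1.4,0,0.6],
    [0,0,1,0,0.6],
    [0,0,0,0,0.6],
    [0,0,0,0,0.6],
    [0,0,0,0,0.6]
  ]
}}

```text
t: 15.15
eef_pos: [0.5139, 0.3691, 0.016]
tool_rot: [0.001, 0.158, 0.988, 0.001]
contact_force: [0.6, 0.1, 0.5]
gripper_width: 0.798
grasp_force: 0.0
```

Emit:
{"op": "carry_out", "data": {
  "targets": [
    [0,0,0,0,-1],
    [0,0,0,0,-1],
    [0,0,0,0,-1],
    [0,0,0,0,-1],
    [0,0,0,0,-1],
    [0,0,0,0,-1],
    [0,0,0,0,-1]
  ],
  "force": 60
}}

```text
t: 15.85
eef_pos: [0.5135, 0.3687, 0.0154]
tool_rot: [0.0, 0.157, 0.988, 0.0]
contact_force: [-1.1, -0.9, 6.6]
gripper_width: 0.355
grasp_force: 62.0
```

Emit:
{"op": "carry_out", "data": {
  "targets": [
    [0,0,-1,0,-1],
    [0,0,-2,0,-1],
    [0,0,-3.5,0,-1],
    [0,0,-2.5,0,-1],
    [0,0,-1,0,-1],
    [0,0,0,0,-1],
    [0,0,0,0,-1]
  ]
}}

```text
t: 16.55
eef_pos: [0.5123, 0.3679, 0.1134]
tool_rot: [-0.001, 0.157, 0.988, -0.001]
contact_force: [-0.3, 0.1, -4.1]
gripper_width: 0.355
grasp_force: 61.0
```

Emit:
{"op": "carry_out", "data": {
  "targets": [
    [-1.28,-3.7,0,-0.43,-1],
    [-1.28,-3.7,0,-0.43,-1],
    [-1.28,-3.7,0,-0.43,-1],
    [-1.28,-3.7,0,-0.43,-1],
    [-1.28,-3.7,0,-0.43,-1],
    [-1.28,-3.7,0,-0.43,-1],
    [-1.28,-3.7,0,-0.43,-1],
    [-1.28,-3.7,0,-0.43,-1],
    [-1.28,-3.7,0,-0.43,-1],
    [-1.28,-3.7,0,-0.43,-1],
    [-1.28,-3.7,0,-0.43,-1],
    [-1.28,-3.7,0,-0.43,-1]
  ]
}}

```text
t: 17.75
eef_pos: [0.539, -0.1018, 0.1129]
tool_rot: [-0.002, 0.113, 0.994, -0.0]
contact_force: [1.1, -0.4, -2.9]
gripper_width: 0.358
grasp_force: 60.9
```

Emit:
{"op": "carry_out", "data": {
  "targets": [
    [-1.28,-3.7,0,-0.43,-1],
    [-1.28,-3.7,0,-0.43,-1],
    [0,0,2,0,-1],
    [0,0,2,0,-1],
    [0,0,1.5,0,-1],
    [0,0,0.5,0,-1],
    [0,0,0,0,-1],
    [0,0,0,0,-1],
    [0,0,0,0,-1]
  ]
}}

```text
t: 18.65
eef_pos: [0.5498, -0.1782, 0.0556]
tool_rot: [0.001, 0.105, 0.994, -0.0]
contact_force: [1.2, -0.1, -3.4]
gripper_width: 0.361
grasp_force: 61.0
```

```bash
python3 - <<'E'
from h import *
p,R=tool();print(p,todo([.5510,-.1786,.0275],78))
c=imaging.calibration("wrist");im=imaging.read_camera("wrist");np.savez("w6.npz",im=im,**{k:c[k] for k in c},p=p,R=R)
cv2.imwrite("pics/w6.png",cv2.resize(im[60:330,150:450,::-1],None,fx=2,fy=2))
g=im.max(axis=2);print(g[90:170,315])
for r in(115,125,135):print(r,g[r,270:370])
E
```

```text
[ 0.54980931 -0.17817138  0.05555168] ('shift cm', array([-0.12, -0.02,  2.81]), 'turn', np.float64(-0.08))
[228 226 225 226 226 224 217 193 154 144 148 145 139 140 138 136 137 137
 136 139 137 137 130 114 100  95 106 106 111 112 113 111 117 139 187 215
 222 223 223 222 221 223 222 222 221 222 222 222 221 221 221 219 221 222
 221 222 222 222 220 220 221 220 214 184 142 115 108 108 106 104 105 105
 105 103 103 104 103 104 102 102]
115 [133 134 135 132 133 134 136 133 131 127 120 112 105  99  99  97  99  97
  94  97  98  98  97  95  97  97  99  99  97  97  97  95  96  98  99 100
  96  97  96  98  99  98  98  97  99  95  98  99  99  98 101  97 100  98
  99  98 101  99  98 100  99 101  97  95  98  95  97  93  98  97  96  96
  97  96  97  94  96  97  98 104 107 111 117 126 134 137 137 133 135 134
 135 137 136 136 134 134 137 137 137 136]
125 [108 107 109 106 110 107 118 152 197 212 214 214 214 215 216 217 216 215
 215 215 213 212 213 213 212 214 213 213 213 214 210 213 212 211 213 213
 213 214 214 216 216 215 216 216 216 215 214 215 216 217 215 215 216 216
 215 216 216 215 214 215 213 214 212 213 213 215 214 212 212 211 211 214
 213 211 211 208 212 211 209 209 212 213 213 211 207 193 161 137 136 134
 134 133 133 135 133 133 133 134 132 134]
135 [104 103 106 105 105 105 112 143 189 217 222 220 221 223 223 225 224 224
 221 219 221 220 221 220 219 220 220 221 221 222 222 219 220 221 219 219
 220 220 220 223 222 223 223 224 221 222 222 221 223 224 224 225 224 223
 223 224 223 223 223 220 220 220 220 220 221 220 220 219 219 219 219 220
 221 220 218 218 218 218 218 219 219 219 218 220 212 189 156 135 132 131
 135 134 129 132 130 132 131 131 133 132]
```

View pics/w6.png

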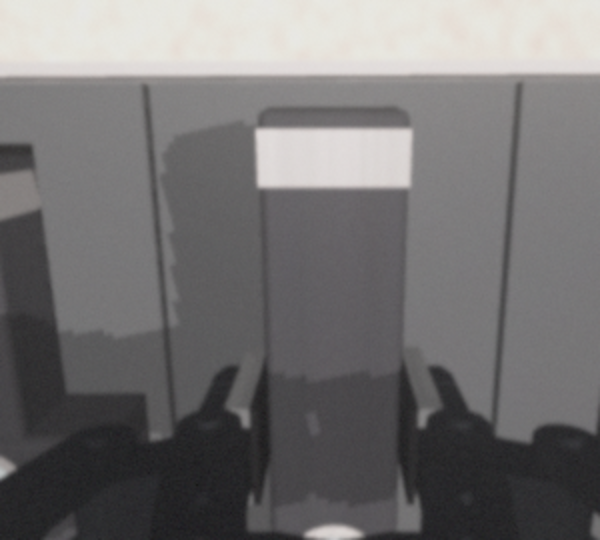

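The bar hides its pocket, but the block seams (cols 223 and 409.5, row 102) and the block edge (row ~97.5) are visible, so I can check against those.

```bash
python3 - <<'E'
from h import *
for f,z,L in(("w6.npz",.024,(("sepL",(223.3,104),.024),("sepR",(409.3,104),.024),("blockend",(315,98.5),.024),("sL",(277.3,130),.0742),("sR",(355.8,130),.0742),("end",(315,113),.0742),("band",(315,123.2),.0742))),
 ("w5.npz",.024,(("pTop",(316,131.5),.024),("blockend",(316,98),.024),("sepR",(415.3,104),.024))),
 ("w2.npz",.024,(("sepL",(274,130),.024),("sepR",(361.7,130),.024)))):
    d=np.load(f);c={k:d[k] for k in("fx","fy","cx","cy","extrinsics")};p,R=d["p"],d["R"];g=d["im"].max(axis=2)
    for n,e,zz in L:print(f,n,np.round((R.T@(plane(c,*e,zz)-p))[:2]*1000,1))
    print(g[92:104,316], (g[130,268:280],g[130,355:368]) if f[1]=="2" else g[104,[*range(218,230)]+[*range(403,421)]])
E
```

```text
w6.npz sepL [ 75.1 -53.3]
w6.npz sepR [75.1 53.2]
w6.npz blockend [78.1 -0.8]
w6.npz sL [ 61.8 -16.3]
w6.npz sR [61.8 16.4]
w6.npz end [68.6 -0.6]
w6.npz band [64.5 -0.6]
[225 225 225 224 217 190 152 146 149 145 140 142] [131 128 119 102  90  92 110 125 129 131 130 133 137 135 137 132 119 103
  92 101 118 133 137 136 137 141 135 134 137 138]
w5.npz pTop [59.9 -0.3]
w5.npz blockend [77.9 -0.3]
w5.npz sepR [74.8 54.8]
[222 220 221 215 190 155 145 146 146 136 137 135] [224 221 214 190 156 129 127 132 133 132 133 133 134 134 136 135 135 137
 135 134 136 133 127 105  92  90 108 127 136 135]
w2.npz sepL [ 56.5 -49.9]
w2.npz sepR [56.5 53.3]
[195 197 196 196 196 195 195 195 191 190 184 179] (array([106, 102, 102,  93,  81,  85,  98, 101, 104, 105, 104, 106],
      dtype=uint8), array([105, 103, 106, 101, 103, 107, 100,  90,  82,  90, 100, 105, 105],
      dtype=uint8))
```

Laterally aligned; a -1.4 mm shift along tool x is needed. Lowering partway, then check.

Emit:
{"op": "carry_out", "data": {
  "targets": [
    [-0.14,0,0,0,-1],
    [0,0,0.5,0,-1],
    [0,0,0.4,0,-1],
    [0,0,0,0,-1],
    [0,0,0,0,-1],
    [0,0,0,0,-1]
  ]
}}

```text
t: 19.3
eef_pos: [0.5505, -0.1785, 0.0457]
tool_rot: [-0.0, 0.105, 0.994, 0.0]
contact_force: [0.1, -0.2, -3.6]
gripper_width: 0.361
grasp_force: 61.0
```

```bash
python3 - <<'E'
from h import *
print(bot.get_obs()["eef_pos"],todo([.5511,-.1786,.0275],78))
E
```

```text
[ 0.55045463 -0.17848062  0.04566834] ('shift cm', array([-0.07,  0.  ,  1.82]), 'turn', np.float64(-0.1))
```

Emit:
{"op": "carry_out", "data": {
  "targets": [
    [-0.07,0,0.3,0,-1],
    [0,0,0.4,0,-1],
    [0,0,0.4,0,-1],
    [0,0,0.3,0,-1],
    [0,0,0.15,0,-1],
    [0,0,0,0,-1],
    [0,0,0,0,-1],
    [0,0,0,0,-1]
  ]
}}

```text
t: 20.1
eef_pos: [0.5513, -0.1787, 0.0303]
tool_rot: [0.0, 0.105, 0.994, -0.0]
contact_force: [-0.2, 0.4, -2.8]
gripper_width: 0.357
grasp_force: 61.0
```

Emit:
{"op": "carry_out", "data": {
  "targets": [
    [0,0,0.1,0,-1],
    [0,0,0.1,0,-1],
    [0,0,0.08,0,-1],
    [0,0,0,0,-1],
    [0,0,0,0,-1]
  ]
}}

```text
t: 20.6
eef_pos: [0.5511, -0.1786, 0.0274]
tool_rot: [0.0, 0.105, 0.994, 0.0]
contact_force: [-1.1, -0.4, -2.0]
gripper_width: 0.359
grasp_force: 61.1
```

Emit:
{"op": "carry_out", "data": {
  "targets": [
    [0,0,0.06,0,-1],
    [0,0,0,0,-1],
    [0,0,0,0,-1],
    [0,0,0,0,0],
    [0,0,0,0,0.2],
    [0,0,0,0,0.2],
    [0,0,0,0,0.2],
    [0,0,-1,0,0.2],
    [0,0,-2.5,0,0.2],
    [0,0,-4.5,0,0.2],
    [0,0,-4.5,0,0.2],
    [0,0,-4.5,0,0.2]
  ]
}}

```text
t: 21.8
eef_pos: [0.5508, -0.1786, 0.1993]
tool_rot: [0.0, 0.105, 0.994, -0.0]
contact_force: [0.5, -1.0, -0.0]
gripper_width: 0.597
grasp_force: 0.0
```

Emit:
{"op": "carry_out", "data": {
  "targets": [
    [0,0,-3.4,0,0.6],
    [0,0,0,0,0.6],
    [0,0,0,0,0.6]
  ]
}}

```text
t: 22.1
eef_pos: [0.5514, -0.1787, 0.232]
tool_rot: [0.001, 0.105, 0.994, -0.0]
contact_force: [0.6, 0.7, -0.2]
gripper_width: 0.799
grasp_force: 0.0
```

```bash
python3 - <<'E'
from h import *
print(bot.get_obs()["t"]);im=imaging.read_camera("wrist")
cv2.imwrite("pics/w7.png",cv2.resize(im[80:260,150:480,::-1],None,fx=2.4,fy=2.4,interpolation=2))
E
```

```text
22.1
```

View pics/w7.png

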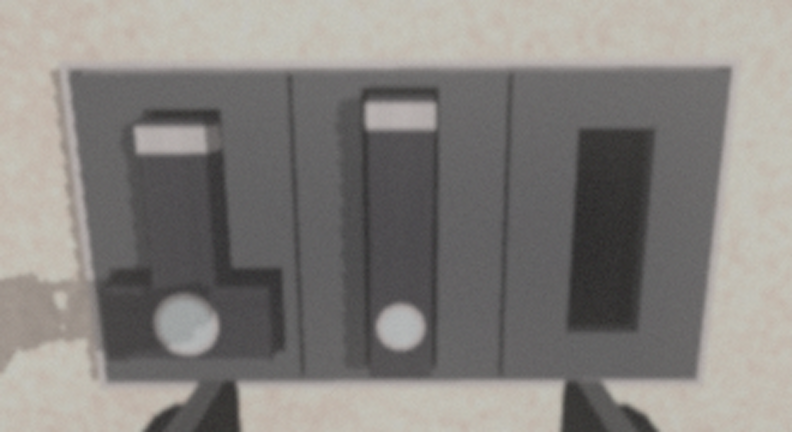

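Both slides lie flat and square in their own pockets: tee at crop (190,240), bar at (400,230). The short pocket (610,230) is empty, and the gripper is clear.

```bash
python3 -c "
from station import bot
print(bot.hand_in())"
```

```text
the job is handed in; nothing more can be done
None
```

I put the bar slide and the dark T slide in their own pockets, lying flat by the last wrist picture, left the short pocket empty, and handed the job in at about 22 s; no verdict came back.

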